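Set the gearcase nut to its mark with the spanner that fits

ROBOT

A 6-joint arm with a two-finger parallel gripper is mounted at the origin on the work surface. World frame = base frame: x ahead of the robot, y to its left, z up, the work surface at z = 0. Lengths are in m, angles in rad, forces in N, time in s.
With the tool pointing down it reaches from about 0.425 to 1.125 m from the base axis. Payload 14.9 kg.
Tool frame: the origin (TCP) lies midway between the tips of the shut fingers; the grasp point (between the pads) lies 19 mm behind it; z points along the fingers, y is the line along which they close (so a half turn about z gives the same grasp; the last joint's range is limited). The gripper opens to 91 mm and grips with 3 to 60 N. Pads are 32 mm wide; open, the fingers measure 118 mm over their backs; the gripper's body (76 mm by 178 mm) begins 60 mm behind the grasp point.
Start: joints at [-1.363, 0.379, 1.734, -0, 1.028, -0.033], TCP at [0.167, -0.68, 0.214] pointing down, gripper open.
Joint ranges: [-2.77, 2.77], [-0.74, 2.19], [0, 2.66], [-1.06, 4.2], [0.31, 2.87], [-3.08, 3.08]. Speed limits (rad/s): [1.89, 1.89, 2.39, 3.14, 3.14, 3.14].

INTERFACE

Orientations are given as a unit quaternion [x, y, z, w].
In Python, from plant import env gives the robot as it stands. The module is installed in compiled form; this text tells all that it offers.
- The arm moves only by the tool move_arm, never from a script. Its argument "targets" is a list that holds one entry, the list of rows, each a list of 6 numbers: the shift along the tool's x, y, z scaled (see below), then the turn, a rotation vector about the tool's x, y, z scaled (see below). A call has 1 to 12 rows; each row shifts and turns the commanded pose from where the row before left it, along the tool's axes as they then stand; what a row does not reach is not made up. The controller multiplies each number of a shift by 0.15 m and each number of a turn by 90 degrees. A row lasts 1/10 s, in which the tool goes at most 50 mm and 8.59 degrees, less where a joint would pass 70% of its speed; a pose out of reach is approached as far as the arm can. A call with a number of a shift or a turn outside -1 to 1 is refused whole. A call with a gripper value outside its range is refused whole. "hand" is the opening, from -1 (shut) to 1 (fully open), set as the call begins (left out, the last holds). The fingers move at their own pace and stop on an object; "newtons" is the grip in N (left out, the last holds). Time passes only in rows, so rows that do not move let the fingers close. It gives the time, the measured TCP pose, the force, the opening and the grip force at its end, in the units of the state.
- env.get_state(): the state, without advancing time (a new reading comes with each control period).
- env.camera(name): name is "scene" or "top" or "wrist"; returns the picture (384x512x3 uint8, red, green, blue); there is no depth.
- env.camera_params(name): a dict with "fx", "fy", "cx", "cy" (pixels), "camera_from_world" (4x4, takes a point from world to camera coordinates). Camera axes: x right, y down, z forward; pixel columns grow to the right and rows downward; lengths in m; the calibration is good to about 2 mm. A picture is of the moment at which its call begins: read the wrist's pose just before it. camera_params takes no time and is no camera call; for the wrist camera it gives the pose at the moment of the call.
- env.finish_job(): hands the job in; it is judged then, once.
Trained networks look in the newest picture that a camera, given by its name, has taken for a name from the list of things; names that differ only in an ending like _2 or _b are one class to them, and where a whole thing is asked for, a point or a joint stands for the part that bears it (a point fixed in the world has none). Each returns a list of dicts, best first, with "conf" (0 to 1); they miss things now and then, are a little off and sometimes report something else, mostly with a low value. They report only what shows in the picture. A call takes as long as a camera call. They do not tell look-alikes from the thing itself.
- env.outline_of(camera, query): "pixels" (384x512 bool, what is visible of it) and "extent" ([left, top, right, bottom] in pixels, round what is visible of it).
- env.mark_of(camera, query): "pixel" ([column, row] in pixels: a listed point, or the origin of a listed thing).
The state is a dict: "t": time; "qpos": joint angles; "joint_velocities": joint speeds; "joint_torque": joint torques, N m; "ee_pos": TCP position; "tool_rot": TCP orientation; "ft_force": force on the tool from outside, world axes, zero at the start; "wrist_torque": the same for the moment, N m; "opening": finger opening in m; "gripper_force": force on a finger pad.
Only numpy, scipy, OpenCV 4.12 (cv2) and the standard library are available. Lean on these libraries where they do the work, as an engineer would, in place of code of your own. Each camera call takes 0.05 s, during which the arm holds its last target. There are 200 camera calls.

TASK

Pick out the one spanner that fits the nut of the gearcase straight in front of you (not the one waiting at the left end of the bench), and put it fully onto the nut, lying flat. Then turn the nut with it until the white line meets the red line, and leave the spanner lying on the nut. Leave the other two spanners and the other things on the bench where they are.

Things in the scene. Friction and masses are not known exactly. Their poses are not given: they have to be found in the camera images.
- case24: fixed grey trimmer gearcase with a 24 mm brass nut: box 250 x 240 mm, 45 mm high, dark blade stub at +x. Origin at bench level under the nut; flat top reaches 170 mm to -x, 80 to +x, 120 to each side. Red line on top along +x, 48 to 78 mm from the nut. One gearcase stands ahead of the robot (y below 0.4): work on that; the other waits farther left, leave it (y above 0.5).
- nut24 (a joint): angle of case24's nut, which carries a flat black disc (90 mm across) with a white line: from the red line to the white one, anticlockwise from above, 0 = lines meet; starts +0.45 to +0.8. Stiff (0.35 N m), stays where left. Hexagon 24 mm across flats, one corner points along the white line, another the other way.
- nut24_foot (a point): on the axis of case24's nut, at the case's flat top (45 mm above the bench). Nut 16 mm high with a 5 mm stud end above
- case32: fixed grey trimmer gearcase with a 32 mm brass nut: box 250 x 240 mm, 45 mm high, dark blade stub at +x. Origin at bench level under the nut; flat top reaches 170 mm to -x, 80 to +x, 120 to each side. Red line on top along +x, 48 to 78 mm from the nut. One gearcase stands ahead of the robot (y below 0.4): work on that; the other waits farther left, leave it (y above 0.5).
- nut32 (a joint): angle of case32's nut, which carries a flat black disc (90 mm across) with a white line: from the red line to the white one, anticlockwise from above, 0 = lines meet; starts -0.8 to -0.45. Stiff (0.35 N m), stays where left. Hexagon 32 mm across flats, one corner points along the white line, another the other way.
- nut32_foot (a point): on the axis of case32's nut, at the case's flat top (45 mm above the bench). Nut 16 mm high with a 5 mm stud end above
- spanner24: loose steel open-ended spanner for 24 mm hexagons, 176 mm long overall, lying flat, 12 mm thick. Origin on its underside, on the handle's centre line, 90 mm behind the jaw's centre; x points to the open jaw, z up. Handle 18 mm wide; grip it at the origin. Open head 50 mm wide, mouth flared; round closed end behind.
- spanner24_jaw (a point): centre of the jaw of spanner24, on the underside: lies on the nut's axis when the spanner is fully on its nut. Jaw 25.6 mm wide, open to +x
- spanner28: loose steel open-ended spanner for 28 mm hexagons, 182 mm long overall, lying flat, 12 mm thick. Origin on its underside, on the handle's centre line, 90 mm behind the jaw's centre; x points to the open jaw, z up. Handle 18 mm wide; grip it at the origin. Open head 55 mm wide, mouth flared; round closed end behind.
- spanner28_jaw (a point): centre of the jaw of spanner28, on the underside: lies on the nut's axis when the spanner is fully on its nut. Jaw 29.6 mm wide, open to +x
- spanner32: loose steel open-ended spanner for 32 mm hexagons, 187 mm long overall, lying flat, 12 mm thick. Origin on its underside, on the handle's centre line, 90 mm behind the jaw's centre; x points to the open jaw, z up. Handle 18 mm wide; grip it at the origin. Open head 61 mm wide, mouth flared; round closed end behind.
- spanner32_jaw (a point): centre of the jaw of spanner32, on the underside: lies on the nut's axis when the spanner is fully on its nut. Jaw 33.6 mm wide, open to +x
- screwdriver: loose wooden-handled screwdriver lying on the bench; bystander. Origin at the centre of its underside
- oilcan: red can, 56 mm across, 110 mm high; bystander. Origin at the centre of its underside
- partsbox: clear open parts box 120 x 90 x 40 mm; bystander. Origin at the centre of its underside
Mind the look-alikes: they are no part of the job. Leave any turquoise or yellow look-alike of the spanner32 alone.

How it is judged:
By the outcome, as a careful person would: the job done as asked, in the order asked, and still so for the second after the job is handed in, with the robot touching nothing.
It also fails if it takes over 45 s, if anything falls off the work surface, if the arm or the gripper's body presses on something with over 40 N, if the wrist force passes 120 N, or if a joint passes its speed limit or range.

## Working session

There is one attempt and no reset: what is moved stays moved. The work goes in short steps, Python scripts to look and compute and a tool call to move; the robot and the scene stay as the last step left them, time stands still between calls to the robot, and variables do not carry over. Pictures are saved under pics/ and viewed, at most 10 in all, crops included, and the job is handed in when it is done.

Besides the shell and the picture viewer there is one more tool, called after "Call:" by a JSON object that holds its "op" and its "data", one argument or row to a line. move_arm: Moves the arm, as the interface text tells. Its arguments: {"type":"object","properties":{"targets":{"type":"array","items":{"type":"array","items":{"type":"array","items":{"type":"number"}}}},"hand":{"type":"number"},"newtons":{"type":"number"}},"required":["targets"]}

```bash
mkdir -p pics; cat > h.py <<'E'
import numpy as np, cv2
from plant import env
def ray(cam,px,z,P=None):
    P=P or env.camera_params(cam); T=np.array(P["camera_from_world"]); R=T[:3,:3]; c=-R.T@T[:3,3]
    d=R.T@np.array([(px[0]-P["cx"])/P["fx"],(px[1]-P["cy"])/P["fy"],1]); return c+d*(z-c[2])/d[2]
def proj(cam,p,P=None):
    P=P or env.camera_params(cam); T=np.array(P["camera_from_world"]); q=T[:3,:3]@np.array(p)+T[:3,3]
    return np.array([P["fx"]*q[0]/q[2]+P["cx"],P["fy"]*q[1]/q[2]+P["cy"]])
def save(im,n): cv2.imwrite("pics/"+n,cv2.cvtColor(im,cv2.COLOR_RGB2BGR))
E
python3 - <<'E'
from h import *
np.set_printoptions(precision=4,suppress=True)
a=env.camera("top"); 
b=env.camera("scene")
save(cv2.resize(a,(800,600)),"top.png");save(cv2.resize(b,(800,600)),"scene.png")
for n,z in [("case24",0),("case32",0),("nut24_foot",.045),("nut32_foot",.045),("spanner24",0),("spanner28",0),("spanner32",0),("spanner24_jaw",0),("spanner28_jaw",0),("spanner32_jaw",0)]:
  for c in("top","scene"):
    for m in env.mark_of(c,n)[:4]:
        print(n,c,round(m["conf"],2),np.round(m["pixel"],1),ray(c,m["pixel"],z)[:2])
P=env.camera_params("top");print(P)
s=env.get_state();print(s["t"],s["ee_pos"],s["tool_rot"])
E
```

```text
case24 top 0.64 [125.2 192.6] [0.5083 0.5619]
case24 scene 0.74 [298.7 205.4] [0.6189 0.169 ]
case24 scene 0.56 [365.1 159.7] [0.5038 0.5646]
case32 top 0.64 [125.2 192.6] [0.5083 0.5619]
case32 scene 0.74 [298.7 205.4] [0.6189 0.169 ]
case32 scene 0.56 [365.1 159.7] [0.5038 0.5646]
nut24_foot scene 0.33 [297.2 191.6] [0.6016 0.171 ]
nut32_foot top 0.97 [226.5 170.8] [0.6022 0.158 ]
nut32_foot scene 0.7 [362.6 161.5] [0.5615 0.4903]
nut32_foot scene 0.57 [297.4 192.1] [0.6043 0.17  ]
spanner24 top 0.75 [339.8 203.1] [ 0.4929 -0.2987]
spanner24 top 0.68 [358.9 256.2] [ 0.2845 -0.3754]
spanner24 top 0.64 [389.6 212.1] [ 0.4629 -0.4993]
spanner24 top 0.63 [294.9 205.6] [ 0.4773 -0.1183]
spanner24 scene 0.81 [199.2 210.7] [ 0.4852 -0.1311]
spanner24 scene 0.75 [ 77.6 248.1] [ 0.4753 -0.5069]
spanner24 scene 0.72 [111.4 197.2] [ 0.2744 -0.3611]
spanner24 scene 0.56 [145.  232.9] [ 0.5053 -0.3174]
spanner28 top 0.75 [339.8 203.1] [ 0.4929 -0.2987]
spanner28 top 0.68 [358.9 256.2] [ 0.2845 -0.3754]
spanner28 top 0.64 [389.6 212.1] [ 0.4629 -0.4993]
spanner28 top 0.63 [294.9 205.6] [ 0.4773 
[... 912 characters left out ...]
spanner28_jaw scene 0.93 [150.7 249.5] [ 0.5832 -0.325 ]
spanner32_jaw top 0.83 [293.2 184.9] [ 0.5607 -0.1099]
spanner32_jaw top 0.82 [406.4 212.3] [ 0.4642 -0.5671]
spanner32_jaw top 0.6 [343.1 275. ] [ 0.2097 -0.313 ]
spanner32_jaw scene 0.94 [ 48.2 255.1] [ 0.4646 -0.5844]
spanner32_jaw scene 0.63 [124.9 182.2] [ 0.2075 -0.2972]
{'fx': 421.3301056928702, 'fy': 421.3301056928702, 'cx': 258.17830875980496, 'cy': 185.85242423796137, 'camera_from_world': array([[ 0.0296, -0.9994,  0.0156,  0.0148],
       [-0.9912, -0.0314, -0.1284,  0.5485],
       [ 0.1289, -0.0117, -0.9916,  1.6257],
       [ 0.    ,  0.    ,  0.    ,  1.    ]])}
1.1 [ 0.1669 -0.6798  0.2139] [0.9928 0.1201 0.     0.    ]
```

View pics/top.png

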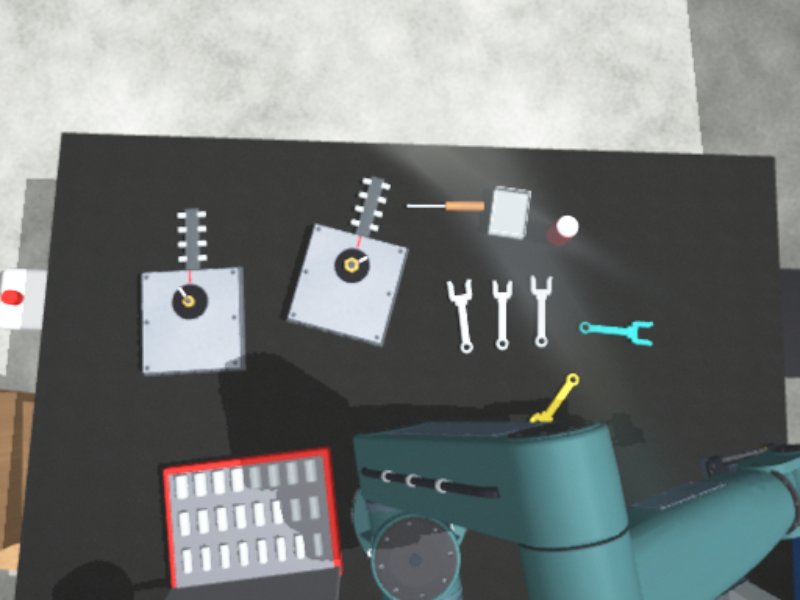

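View pics/scene.png

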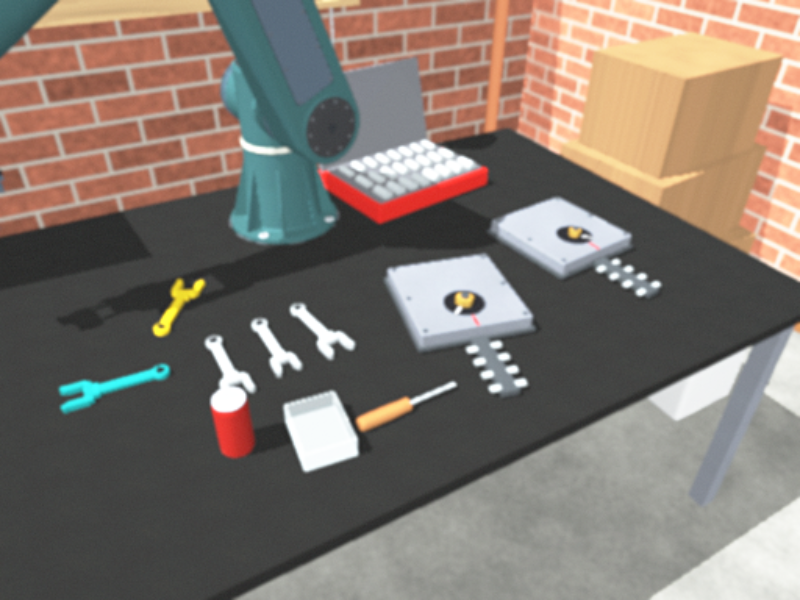

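The front case's white line (488,343 region in top view, at 367,257) is clockwise of the red one, so it carries the 32 mm nut. The biggest-mouthed steel spanner is the leftmost (460,315). I'll move over it for a closer look.

Call:
{"op": "move_arm", "data": {
  "targets": [
    [[0.2,-0.21,-0.035,0,0,0],[0.2,-0.21,-0.035,0,0,0],[0.2,-0.21,-0.035,0,0,0],[0.2,-0.21,-0.035,0,0,0],[0.2,-0.21,-0.035,0,0,0],[0.2,-0.21,-0.035,0,0,0],[0.2,-0.21,-0.035,0,0,0],[0.2,-0.21,-0.035,0,0,0],[0.2,-0.21,-0.035,0,0,0],[0.2,-0.21,-0.035,0,0,0],[0.2,-0.21,-0.035,0,0,0],[0.2,-0.21,-0.035,0,0,0]]
  ]
}}

```text
t: 2.3
ee_pos: [0.427, -0.2253, 0.2775]
tool_rot: [0.993, 0.12, 0.0, 0.0]
ft_force: [0.1, -0.9, -0.0]
opening: 0.091
gripper_force: 0.0
```

```bash
python3 - <<'E'
from h import *
np.set_printoptions(precision=4,suppress=True)
s=env.get_state();print(s["t"],s["ee_pos"],s["tool_rot"],s["qpos"])
P=env.camera_params("wrist");T=np.array(P["camera_from_world"]);print(P["fx"],-T[:3,:3].T@T[:3,3],T[:3,:3])
a=env.camera("wrist");save(cv2.resize(a,(800,600)),"w1.png")
for n in("spanner32","spanner32_jaw","nut32_foot"):
    for m in env.mark_of("wrist",n)[:4]:print(n,m["conf"],m["pixel"],ray("wrist",m["pixel"],.045 if 'nut' in n else 0,P))
E
```

```text
2.3 [ 0.427  -0.2253  0.2775] [0.9928 0.12   0.0003 0.0002] [-0.5337 -0.0557  2.1186  0.      1.078   0.7964]
292.625232743718 [ 0.4956 -0.2085  0.4484] [[ 0.2383 -0.9712  0.0007]
 [-0.9393 -0.2303  0.2544]
 [-0.2469 -0.0613 -0.9671]]
spanner32 0.72 [265.4, 129.3] [ 0.4822 -0.2254  0.    ]
spanner32 0.71 [432.5, 180.9] [ 0.4681 -0.499   0.    ]
spanner32 0.66 [330.3, 135.7] [ 0.4964 -0.3226  0.    ]
spanner32 0.66 [198.5, 114.1] [ 0.48  -0.124  0.   ]
spanner32_jaw 0.95 [279.7, 294.5] [ 0.2158 -0.3186  0.    ]
spanner32_jaw 0.65 [485.3, 198.1] [ 0.462  -0.5914  0.    ]
spanner32_jaw 0.59 [200.9, 54.9] [ 0.5598 -0.1121  0.    ]
```

View pics/w1.png

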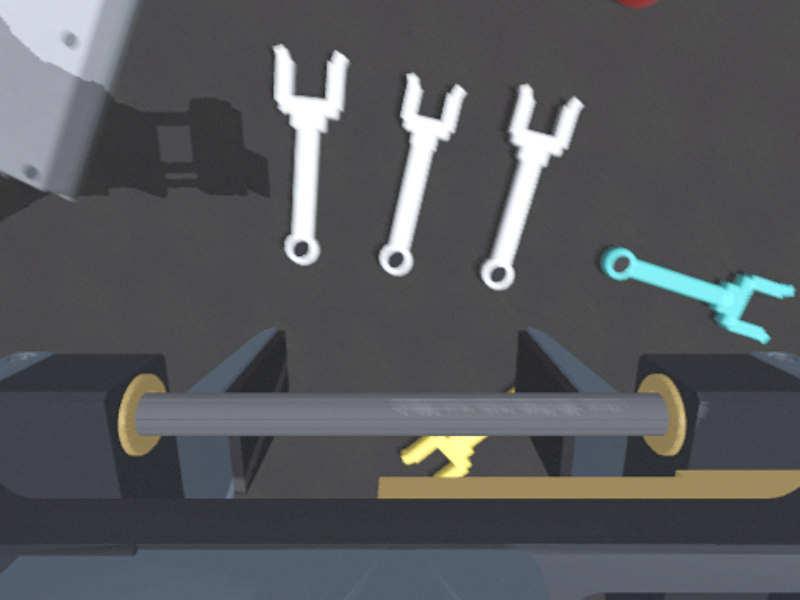

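The picture shows three steel spanners; the left one (mouth at 312,85; ring at 302,248) has the widest mouth. Now I'll measure it.

```bash
cat >> h.py <<'E'
def spanner(im,near,P,z=.012,thr=150):
    """axis, extents of the bright component nearest to a world point; z = its top face"""
    g=((im.min(2)>thr)).astype(np.uint8); n,l,st,c=cv2.connectedComponentsWithStats(g,connectivity=8)
    t=proj("wrist",[*near,z],P); k=min((i for i in range(1,n) if 150<st[i,4]<30000),key=lambda i:np.hypot(*(c[i]-t)))
    v,u=np.nonzero(l==k); W=np.array([ray("wrist",p,z,P)[:2] for p in zip(u,v)])
    m=W.mean(0); d=np.linalg.svd(W-m,full_matrices=False)[2][0]
    if np.ptp((W-m)[(W-m)@d>0]@[-d[1],d[0]])<np.ptp((W-m)[(W-m)@d<0]@[-d[1],d[0]]): d=-d
    for _ in range(5):
        a=(W-m)@d; tail=a.min()
        h=(a>tail+.035)&(a<tail+.10)   # handle only
        b=(W-m)@[-d[1],d[0]]; bins=np.round(a[h]/.003).astype(int)
        C=np.array([[x*.003,(b[h][bins==x].min()+b[h][bins==x].max())/2] for x in np.unique(bins)])
        f=np.polyfit(C[:,0],C[:,1],1); ang=np.arctan2(d[1],d[0])+np.arctan(f[0])
        m=m+f[1]*np.array([-d[1],d[0]]); d=np.array([np.cos(ang),np.sin(ang)])
    a=(W-m)@d;b=(W-m)@[-d[1],d[0]]
    return dict(n=len(W),yaw=ang,m=m,tail=m+d*a.min(),tip=m+d*a.max(),L=np.ptp(a),headw=np.ptp(b[a>a.max()-.06]),handlew=np.ptp(b[(a>a.min()+.04)&(a<a.min()+.08)]))
E
python3 - <<'E'
from h import *
np.set_printoptions(precision=4,suppress=True)
P=env.camera_params("wrist");a=env.camera("wrist")
for p in((.50,-.12),(.5,-.22),(.5,-.32)): print(spanner(a,p,P))
E
```

```text
{'n': 2347, 'yaw': np.float64(0.13269218238572997), 'm': array([ 0.5087, -0.1204]), 'tail': array([ 0.3996, -0.135 ]), 'tip': array([ 0.5849, -0.1102]), 'L': np.float64(0.18695522929962283), 'headw': np.float64(0.062240894280538764), 'handlew': np.float64(0.0189764052805962)}
{'n': 1886, 'yaw': np.float64(0.009568314562257135), 'm': array([ 0.5108, -0.2219]), 'tail': array([ 0.4104, -0.2228]), 'tip': array([ 0.5869, -0.2211]), 'L': np.float64(0.17649917394210535), 'headw': np.float64(0.051113340814558414), 'handlew': np.float64(0.01839638238148321)}
{'n': 2025, 'yaw': np.float64(0.0017215888025086479), 'm': array([ 0.5252, -0.3215]), 'tail': array([ 0.4204, -0.3217]), 'tip': array([ 0.602 , -0.3214]), 'L': np.float64(0.18163276243904058), 'headw': np.float64(0.056291437673425024), 'handlew': np.float64(0.018823882300193773)}
```

Lengths of 187, 176 and 182 mm match: the left one is spanner32 (head 62 mm), yaw 0.133. Moving above its grip point.

Call:
{"op": "move_arm", "data": {
  "targets": [
    [[0.0915,-0.115,0.237,0,0,0],[0.0915,-0.115,0.237,0,0,0],[0.0915,-0.115,0.237,0,0,0],[0.0915,-0.115,0.237,0,0,0],[0.0915,-0.115,0.237,0,0,0],[0,0,0,0,0,0.0687],[0,0,0,0,0,0]]
  ]
}}

```text
t: 3.25
ee_pos: [0.4717, -0.1273, 0.098]
tool_rot: [0.998, 0.065, -0.001, -0.0]
ft_force: [-0.4, -0.2, -0.2]
opening: 0.091
gripper_force: 0.0
```

```bash
python3 - <<'E'
from h import *
np.set_printoptions(precision=4,suppress=True)
s=env.get_state();print(s["t"],s["ee_pos"],s["tool_rot"],s["qpos"])
P=env.camera_params("wrist");a=env.camera("wrist");save(cv2.resize(a,(800,600)),"w2.png")
print(spanner(a,(.50,-.12),P))
E
```

```text
3.25 [ 0.4717 -0.1273  0.098 ] [ 0.9979  0.0651 -0.0011 -0.0004] [-0.3113  0.2362  2.2006 -0.0001  0.7073  1.1294]
{'n': 4847, 'yaw': np.float64(0.13398748160837484), 'm': array([ 0.5175, -0.1183]), 'tail': array([ 0.4196, -0.1315]), 'tip': array([ 0.5849, -0.1092]), 'L': np.float64(0.1667371107448888), 'headw': np.float64(0.060199704848649296), 'handlew': np.float64(0.016434710068754545)}
```

View pics/w2.png

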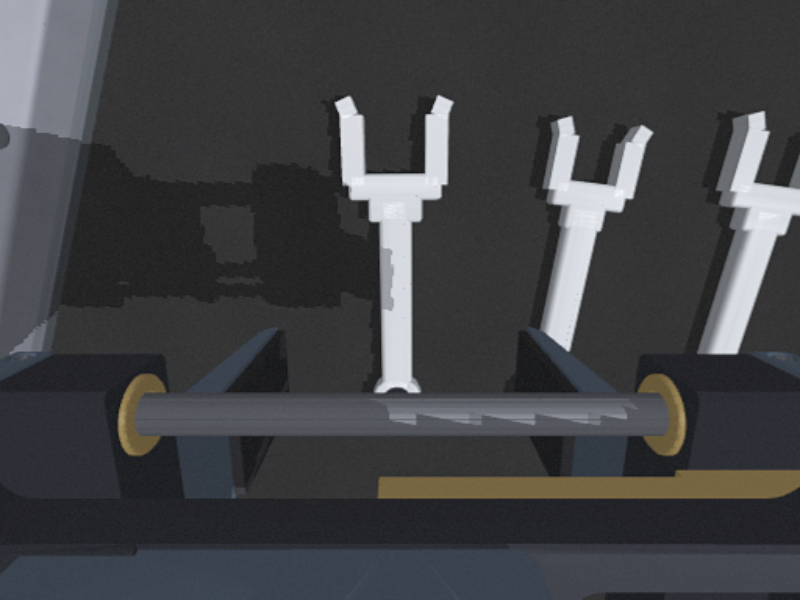

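Fingers straddle the handle, the jaw bottom is flat at about (395,175). Descending.

Call:
{"op": "move_arm", "data": {
  "targets": [
    [[0.011,-0.015,0.12,0,0,0],[0,0,0.2,0,0,0],[0,0,0.2,0,0,0],[0,0,0.06,0,0,0],[0,0,0.02,0,0,0],[0,0,0,0,0,0]]
  ]
}}

```text
t: 3.9
ee_pos: [0.4743, -0.1249, 0.01]
tool_rot: [0.998, 0.067, 0.0, 0.0]
ft_force: [0.6, -0.1, 0.7]
opening: 0.0912
gripper_force: 0.0
```

```bash
python3 - <<'E'
from h import *
np.set_printoptions(precision=4,suppress=True)
s=env.get_state();print(s["t"],s["ee_pos"],s["tool_rot"],s["ft_force"])
P=env.camera_params("wrist");a=env.camera("wrist")
r=spanner(a,(.55,-.115),P);print(r)
m=env.mark_of("wrist","spanner32_jaw");print([(q["conf"],ray("wrist",q["pixel"],0,P)) for q in m])
E
```

```text
3.9 [ 0.4743 -0.1249  0.01  ] [0.9978 0.0665 0.0004 0.0002] [ 0.5812 -0.1455  0.7318]
{'n': 8510, 'yaw': np.float64(0.1409877611188261), 'm': array([ 0.5362, -0.1153]), 'tail': array([ 0.4644, -0.1255]), 'tip': array([ 0.5848, -0.1084]), 'L': np.float64(0.12162789135909603), 'headw': np.float64(0.06100083083037125), 'handlew': np.float64(0.056649580995518915)}
[]
```

Call:
{"op": "move_arm", "data": {
  "targets": [
    [[0,0,0.045,0,0,0],[0,0,0,0,0,0]]
  ]
}}

```text
t: 4.2
ee_pos: [0.4738, -0.1243, 0.0024]
tool_rot: [0.998, 0.066, 0.0, 0.0]
ft_force: [-0.5, -0.1, 0.0]
opening: 0.0913
gripper_force: 0.0
```

Call:
{"op": "move_arm", "data": {
  "targets": [
    [[0,0,0,0,0,0],[0,0,0,0,0,0],[0,0,0,0,0,0],[0,0,0,0,0,0],[0,0,0,0,0,0],[0,0,0,0,0,0],[0,0,0,0,0,0],[0,0,0,0,0,0]]
  ],
  "hand": -1,
  "newtons": 45
}}

```text
t: 5.0
ee_pos: [0.4738, -0.1243, 0.0024]
tool_rot: [0.998, 0.066, 0.0, -0.0]
ft_force: [1.4, 0.3, 0.0]
opening: 0.0299
gripper_force: 0.0
```

Call:
{"op": "move_arm", "data": {
  "targets": [
    [[0,0,0,0,0,0],[0,0,0,0,0,0],[0,0,0,0,0,0]]
  ]
}}

```text
t: 5.3
ee_pos: [0.4738, -0.1243, 0.0024]
tool_rot: [0.998, 0.066, -0.0, -0.0]
ft_force: [-0.6, 0.6, 0.7]
opening: 0.0173
gripper_force: 45.0
```

Call:
{"op": "move_arm", "data": {
  "targets": [
    [[0,0,-0.1,0,0,0],[0,0,-0.3,0,0,0],[0,0,-0.3,0,0,0],[0,0,-0.3,0,0,0],[0,0,0,0,0,0]]
  ]
}}

```text
t: 5.8
ee_pos: [0.4767, -0.1252, 0.1577]
tool_rot: [0.998, 0.066, 0.004, 0.002]
ft_force: [0.1, -0.1, -3.4]
opening: 0.0177
gripper_force: 45.0
```

```bash
python3 - <<'E'
from h import *
np.set_printoptions(precision=4,suppress=True)
s=env.get_state();print(s["t"],s["ee_pos"],s["tool_rot"],s["ft_force"])
P=env.camera_params("wrist");a=env.camera("wrist");save(cv2.resize(a,(800,600)),"w3.png")
c=env.camera("top")
for m in env.mark_of("top","nut32_foot"):print(m["conf"],m["pixel"],ray("top",m["pixel"],.045))
# red line in top view
h=cv2.cvtColor(c,cv2.COLOR_RGB2HSV)
q=(c[...,0].astype(int)-c[...,1]>50)&(c[...,0].astype(int)-c[...,2]>50); v,u=np.nonzero(q)
W=np.array([ray("top",p,.045)[:2] for p in zip(u,v)]);k=np.hypot(*(W-[.602,.158]).T)<.095;print(W[k])
E
```

```text
5.8 [ 0.4767 -0.1252  0.1577] [0.9978 0.0664 0.0039 0.0015] [ 0.1133 -0.1443 -3.4084]
0.8 [223.0, 168.8] [0.6098 0.1721 0.045 ]
[[0.682  0.1473]
 [0.6821 0.1434]
 [0.678  0.1471]
 [0.6738 0.1509]
 [0.6739 0.147 ]
 [0.6698 0.1508]
 [0.6699 0.1468]
 [0.6658 0.1506]
 [0.6616 0.1544]
 [0.6618 0.1505]
 [0.6576 0.1543]
 [0.6577 0.1503]
 [0.6536 0.1541]]
```

View pics/w3.png

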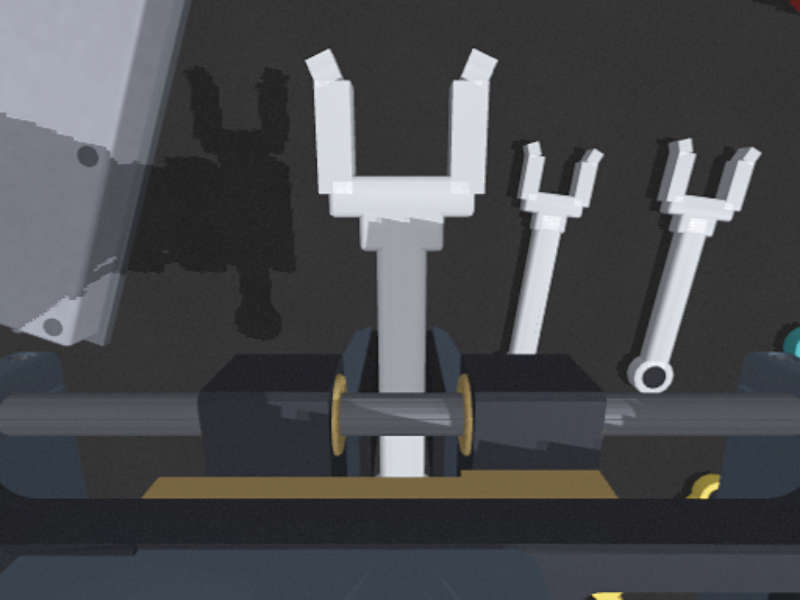

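Held centred and straight; jaw bottom at (401,177). Move over to the nut.

Call:
{"op": "move_arm", "data": {
  "targets": [
    [[0.0085,-0.289,0,0,0,0],[0.0085,-0.289,0,0,0,0],[0.0085,-0.289,0,0,0,0],[0.0085,-0.289,0,0,0,0],[0.0085,-0.289,0,0,0,0],[0.0085,-0.289,0,0,0,0],[0,0,0,0,0,0],[0,0,0,0,0,0]]
  ]
}}

```text
t: 6.75
ee_pos: [0.4457, 0.1349, 0.1507]
tool_rot: [0.998, 0.068, -0.002, 0.0]
ft_force: [0.3, -0.6, -2.8]
opening: 0.0174
gripper_force: 45.0
```

```bash
python3 - <<'E'
from h import *
np.set_printoptions(precision=4,suppress=True)
s=env.get_state();e=s["ee_pos"];print(s["t"],e,s["tool_rot"],s["ft_force"])
P=env.camera_params("wrist");a=env.camera("wrist");np.save("w4.npy",a);np.save("P4.npy",P,allow_pickle=True);save(cv2.resize(a,(800,600),interpolation=cv2.INTER_CUBIC),"w4.png")
print("jaw bottom-TCP",ray("wrist",(401/1.5625,177/1.5625),e[2]+.0096,P)-e)
for m in env.mark_of("wrist","nut32_foot"):print(m["conf"],m["pixel"],ray("wrist",m["pixel"],.045,P))
for m in env.mark_of("wrist","spanner32_jaw"):print(m["conf"],m["pixel"],ray("wrist",m["pixel"],e[2]-.0024,P)-e)
E
```

```text
6.75 [0.4457 0.1349 0.1507] [ 0.9977  0.0675 -0.0016  0.0003] [ 0.2638 -0.585  -2.8337]
jaw bottom-TCP [0.0722 0.0096 0.0096]
```

View pics/w4.png

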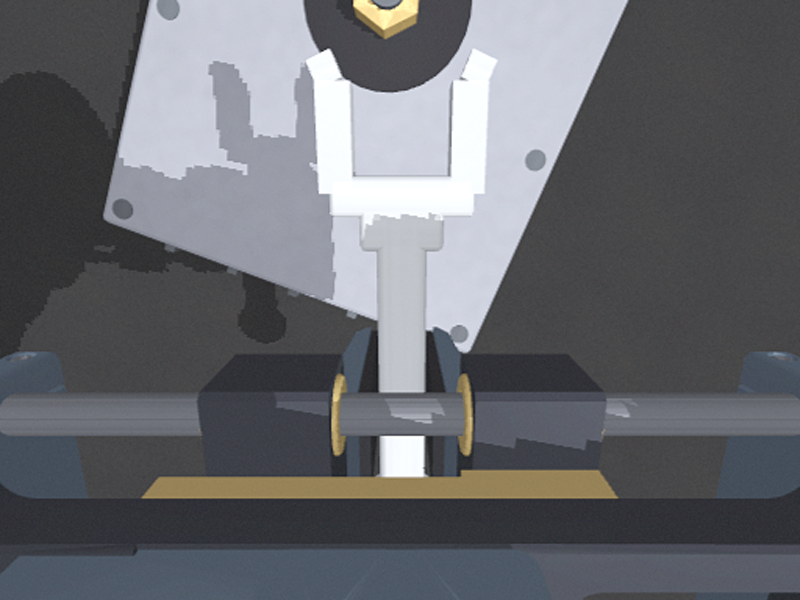

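The nut is cut off at the top (385,5); going higher to see it whole.

Call:
{"op": "move_arm", "data": {
  "targets": [
    [[0,0,-0.3,0,0,0],[0,0,-0.3,0,0,0],[-0.1,0,-0.3,0,0,0],[0,0,0,0,0,0],[0,0,0,0,0,0]]
  ]
}}

```text
t: 7.4
ee_pos: [0.4323, 0.1316, 0.2878]
tool_rot: [0.998, 0.066, 0.001, -0.0]
ft_force: [-0.4, -0.3, -3.0]
opening: 0.0174
gripper_force: 45.0
```

```bash
python3 - <<'E'
from h import *
np.set_printoptions(precision=4,suppress=True)
s=env.get_state();e=s["ee_pos"];print(s["t"],e,s["tool_rot"],s["ft_force"])
P=env.camera_params("wrist");a=env.camera("wrist");np.save("w5.npy",a);np.save("P5.npy",P,allow_pickle=True)
print("jaw bottom-TCP",ray("wrist",(401/1.5625,177/1.5625),e[2]+.0096,P)-e)
for m in env.mark_of("wrist","nut32_foot"):print(m["conf"],m["pixel"],ray("wrist",m["pixel"],.045,P))
# rectified view of the case top, 1 px = .25 mm, up=+x, left=+y, centre .603,.165
c=np.array([.603,.165]); w=.09
src=np.float32([proj("wrist",[c[0]+w,c[1]+w,.047],P),proj("wrist",[c[0]+w,c[1]-w,.047],P),proj("wrist",[c[0]-w,c[1]-w,.047],P),proj("wrist",[c[0]-w,c[1]+w,.047],P)])
H=cv2.getPerspectiveTransform(src,np.float32([[0,0],[600,0],[600,600],[0,600]]))
R=cv2.warpPerspective(a,H,(600,600),flags=cv2.INTER_CUBIC);save(R,"w5.png")
E
```

```text
7.4 [0.4323 0.1316 0.2878] [ 0.9978  0.0656  0.0009 -0.0001] [-0.364  -0.2707 -3.031 ]
jaw bottom-TCP [0.0722 0.0093 0.0096]
0.64 [248.5, 30.5] [0.6077 0.1651 0.045 ]
```

View pics/w5.png

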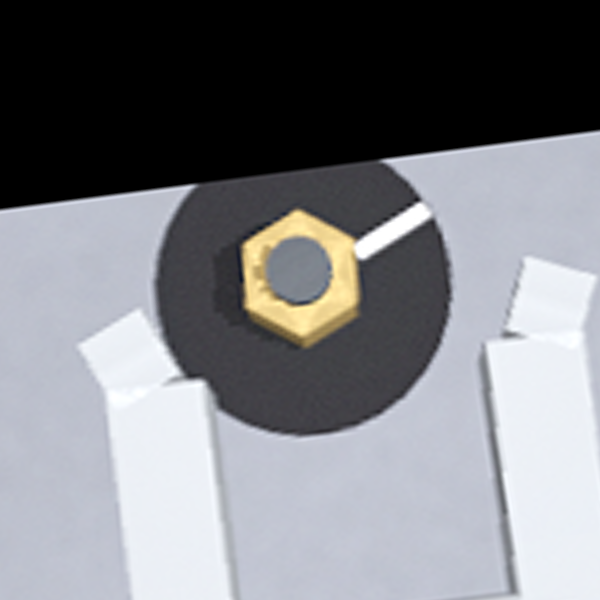

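The picture shows the disc (centre about 304,287), white line at (395,230) and the hexagon with a corner close to world +x. Fitting these numerically.

```bash
python3 - <<'E'
from h import *
np.set_printoptions(precision=4,suppress=True)
from scipy.optimize import least_squares
a=np.load("w5.npy").astype(int);P=np.load("P5.npy",allow_pickle=True).item()
s=8; A=cv2.resize(a.astype(np.uint8),None,fx=s,fy=s,interpolation=cv2.INTER_CUBIC).astype(int)
px=lambda u,v:((u+.5)/s-.5,(v+.5)/s-.5)
def world(mask,z):
    v,u=np.nonzero(mask); return np.array([ray("wrist",px(x,y),z,P)[:2] for x,y in zip(u,v)])
m=A.max(2)
dark=np.zeros(m.shape,np.uint8); dark[:110*s]=(m<100)[:110*s]
n,l,st,c=cv2.connectedComponentsWithStats(dark)
t=proj("wrist",[.59,.145,.046],P)*s; k=l[int(t[1]),int(t[0])]; print("area",st[k])
ct=max(cv2.findContours((l==k).astype(np.uint8),cv2.RETR_EXTERNAL,cv2.CHAIN_APPROX_NONE)[0],key=len)[:,0]
for z in(.045,.047):
    W=np.array([ray("wrist",px(*p),z,P)[:2] for p in ct]); 
    g=ct[:,1]>3*s; W=W[g]
    f=least_squares(lambda q:np.hypot(*(W-q[:2]).T)-q[2],[.606,.164,.045],loss="soft_l1",f_scale=.0005).x;print("disc",z,f)
    C=f[:2]
    wh=(A.min(2)>150); u=np.zeros_like(wh)
    # white line: ring 22..42 mm from centre
    v0,u0=np.nonzero(wh[:90*s]); W2=np.array([ray("wrist",px(x,y),z,P)[:2] for x,y in zip(u0[::3],v0[::3])]); r=np.hypot(*(W2-C).T); L=W2[(r>.026)&(r<.041)]
    L=L[(L-C)[:,0]>0]
    d=np.linalg.svd(L-L.mean(0))[2][0] if len(L)<3000 else np.linalg.eigh(np.cov((L-L.mean(0)).T))[1][:,1]
    print("white mean-yaw",np.arctan2(*(L.mean(0)-C)[::-1]),"dir",np.arctan2(d[1],d[0]),len(L))
br=((A[...,0]-A[...,2])>50); br[90*s:]=0
v0,u0=np.nonzero(br);W=np.array([ray("wrist",px(x,y),.061,P)[:2] for x,y in zip(u0,v0)])
h=cv2.convexHull(np.float32(W*1000))[:,0]; ap=cv2.approxPolyDP(h.reshape(-1,1,2),2.0,True)[:,0];print(ap)
E
```

```text
area [  1721      0    555    551 194236]
disc 0.045 [0.5996 0.1628 0.0372]
white mean-yaw -0.5888717264054725 dir -1.59726067542086 1827
disc 0.047 [0.5992 0.1627 0.037 ]
white mean-yaw -0.599331312615486 dir -1.5973890691006511 1813
[[625.7864 165.3386]
 [615.5892 180.8721]
 [598.2285 180.4417]
 [586.2947 162.7125]
 [595.0244 148.243 ]
 [617.4202 148.3579]]
```

```bash
python3 - <<'E'
from h import *
np.set_printoptions(precision=4,suppress=True)
from scipy.optimize import least_squares
a=np.load("w5.npy");P=np.load("P5.npy",allow_pickle=True).item()
c=np.array([.607,.164]); w=.06; N=600
def rect(z):
    q=[(w,w),(w,-w),(-w,-w),(-w,w)]
    src=np.float32([proj("wrist",[c[0]+i,c[1]+j,z],P) for i,j in q])
    return cv2.warpPerspective(a,cv2.getPerspectiveTransform(src,np.float32([[0,0],[N,0],[N,N],[0,N]])),(N,N),flags=cv2.INTER_CUBIC).astype(int)
def wd(u,v): return np.stack([c[0]+w-v*2*w/N,c[1]+w-u*2*w/N],-1)
R=rect(.0465); g=R.mean(2)
pts=[]
for th in np.linspace(0,2*np.pi,360,endpoint=False):
    rr=np.arange(.041,.049,.0002); X=c[0]+rr*np.cos(th);Y=c[1]+rr*np.sin(th)
    p=g[((c[0]+w-X)*N/(2*w)).astype(int),((c[1]+w-Y)*N/(2*w)).astype(int)]; d=np.diff(p); i=d.argmax()
    if p.min()>20 and p[:3].mean()<90 and p[-3:].mean()>130: pts.append((X[i],Y[i]))
pts=np.array(pts); f=least_squares(lambda q:np.hypot(*(pts-q[:2]).T)-q[2],[*c,.045],loss="soft_l1",f_scale=.0005).x;print(len(pts),"disc",f)
v,u=np.nonzero(R.min(2)>140);W=wd(u,v);r=np.hypot(*(W-f[:2]).T);t=np.arctan2(*(W-f[:2]).T[::-1]);L=W[(r>.024)&(r<.0405)&(t<-.6)&(t>-1.4)]
d=np.linalg.eigh(np.cov((L-L.mean(0)).T))[1][:,1];print("white",len(L),np.arctan2(*(L.mean(0)-f[:2])[::-1]),np.arctan(d[1]/d[0]))
R=rect(.061);br=(R[...,0]-R[...,2])>45
v,u=np.nonzero(br);h=cv2.convexHull(np.stack([u,v],1).astype(np.int32))
mask=np.zeros((N,N),np.uint8);cv2.fillPoly(mask,[h],1)
def hexm(q): 
    k=q[2]+np.arange(6)*np.pi/3; X=np.stack([q[0]+.01848*np.cos(k),q[1]+.01848*np.sin(k)],1)
    o=np.zeros((N,N),np.uint8);cv2.fillPoly(o,[np.int32(np.stack([(c[1]+w-X[:,1]),(c[0]+w-X[:,0])],1)*N/(2*w)*16)],1,shift=4);return o
best=max(((hexm(q)&mask)[:, :].sum()-((hexm(q)&~mask&1).sum())*1.0,q) for q in [(x,y,t) for x in np.arange(.6045,.610,.0005) for y in np.arange(.162,.167,.0005) for t in np.arange(-.1,.16,.02)]);print(best)
# upper part only
E
```

```text
255 disc [0.6069 0.1641 0.0444]
white 2521 -0.9995889863209992 -1.0168991332417892
(np.float64(22596.0), (np.float64(0.6064999999999998), np.float64(0.1645), np.float64(1.3877787807814457e-17)))
```

Call:
{"op": "move_arm", "data": {
  "targets": [
    [[0.048,-0.03,0.264,0,0,0],[0.048,-0.03,0.264,0,0,0],[0.048,-0.03,0.264,0,0,0],[0.048,-0.03,0.264,0,0,0],[0.048,-0.03,0.264,0,0,0],[0,0,0,0,0,0.058],[0,0,0,0,0,0],[0,0,0,0,0,0]]
  ]
}}

```text
t: 8.3
ee_pos: [0.4645, 0.1593, 0.0888]
tool_rot: [1.0, 0.022, -0.001, 0.0]
ft_force: [0.2, 0.5, -2.3]
opening: 0.0179
gripper_force: 45.0
```

```bash
cat >> h.py <<'E'
def rel(C=(.607,.1642)):
    s=env.get_state();e=s["ee_pos"];q=s["tool_rot"];y=2*np.arctan2(q[1],q[0]);d=np.array(C)-e[:2]
    print("t",round(s["t"],2),"tcp",np.round(e,4),"yaw",round(y,4),"nut in tool xy",np.round([d@[np.cos(y),np.sin(y)],d@[np.sin(y),-np.cos(y)]],4),"F",np.round(s["ft_force"],1),"M",np.round(s["wrist_torque"],2),"grip",s["opening"],s["gripper_force"],"tilt",np.round(q[2:],4));return e,y
E
python3 -c "from h import *;rel()"
```

```text
t 8.3 tcp [0.4645 0.1593 0.0888] yaw 0.0438 nut in tool xy [0.1426 0.0013] F [ 0.2  0.5 -2.3] M [-0.06  0.08  0.04] grip 0.01788003198792022 44.99289393424988 tilt [-0.0006  0.0002]
```

Call:
{"op": "move_arm", "data": {
  "targets": [
    [[0,0.009,0.1,0,0,0],[0,0,0.1,0,0,0],[0,0,0.038,0,0,0],[0,0,0,0,0,0],[0,0,0,0,0,0]]
  ]
}}

```text
t: 8.8
ee_pos: [0.4652, 0.1583, 0.0544]
tool_rot: [1.0, 0.021, 0.0, -0.0]
ft_force: [-1.3, -0.7, -2.6]
opening: 0.0178
gripper_force: 45.0
```

```bash
python3 - <<'E'
from h import *
rel()
P=env.camera_params("wrist");a=env.camera("wrist");save(cv2.resize(a,(800,600),interpolation=cv2.INTER_CUBIC),"w6.png")
E
```

```text
t 8.8 tcp [0.4652 0.1583 0.0544] yaw 0.0423 nut in tool xy [1.419e-01 1.000e-04] F [-1.3 -0.7 -2.6] M [-0.03  0.07  0.01] grip 0.017781228253776604 44.9927544593811 tilt [ 0.0004 -0.0001]
```

View pics/w6.png

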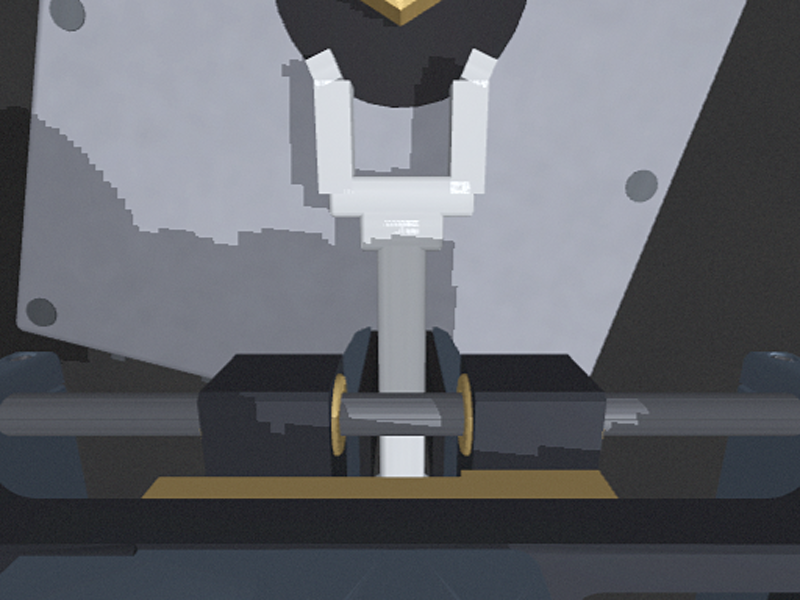

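The nut's corner (401,24) lies on the mouth's centre line (402). Sliding on.

Call:
{"op": "move_arm", "data": {
  "targets": [
    [[0.08,0,0,0,0,0],[0.08,0,0,0,0,0],[0.06,0,0,0,0,0],[0.04,0,0,0,0,0],[0.03,0,0,0,0,0],[0.02,0,0,0,0,0],[0,0,0,0,0,0]]
  ]
}}

```text
t: 9.55
ee_pos: [0.5115, 0.1602, 0.0537]
tool_rot: [1.0, 0.021, -0.0, 0.0]
ft_force: [-0.4, -0.5, -1.4]
opening: 0.0176
gripper_force: 45.0
```

```bash
python3 -c "from h import *;rel()"
```

```text
t 9.55 tcp [0.5115 0.1602 0.0537] yaw 0.0417 nut in tool xy [ 0.0956 -0.    ] F [-0.4 -0.5 -1.4] M [0.   0.07 0.01] grip 0.01756123280870065 44.99278664588928 tilt [-0.  0.]
```

Call:
{"op": "move_arm", "data": {
  "targets": [
    [[0.015,0,0,0,0,0],[0.01,0,0,0,0,0],[0,0,0,0,0,0]]
  ]
}}

```text
t: 9.85
ee_pos: [0.5151, 0.1604, 0.0538]
tool_rot: [1.0, 0.021, 0.0, -0.0]
ft_force: [0.1, 0.2, -2.3]
opening: 0.0175
gripper_force: 45.0
```

```bash
python3 -c "from h import *;rel()"
```

```text
t 9.85 tcp [0.5151 0.1604 0.0538] yaw 0.0418 nut in tool xy [0.0919 0.0001] F [ 0.1  0.2 -2.3] M [-0.03  0.05  0.08] grip 0.017489181956172717 44.992684721946716 tilt [ 0. -0.]
```

Call:
{"op": "move_arm", "data": {
  "targets": [
    [[0.01,0,0,0,0,0],[0,0,0,0,0,0]]
  ]
}}

```text
t: 10.05
ee_pos: [0.5161, 0.1604, 0.0536]
tool_rot: [1.0, 0.021, -0.0, 0.0]
ft_force: [-2.7, 0.6, -1.5]
opening: 0.0178
gripper_force: 45.0
```

```bash
python3 -c "from h import *;rel()"
```

```text
t 10.05 tcp [0.5161 0.1604 0.0536] yaw 0.0418 nut in tool xy [ 0.091 -0.   ] F [-2.7  0.6 -1.5] M [0.05 0.53 0.01] grip 0.017835503385335464 44.99221086502075 tilt [-0.0005  0.0001]
```

Call:
{"op": "move_arm", "data": {
  "targets": [
    [[0.007,0,0,0,0,0],[0,0,0,0,0,0]]
  ]
}}

```text
t: 10.25
ee_pos: [0.5164, 0.1603, 0.0534]
tool_rot: [1.0, 0.021, -0.001, 0.0]
ft_force: [-7.9, 0.4, 1.6]
opening: 0.017
gripper_force: 45.0
```

```bash
python3 -c "from h import *;rel()"
```

```text
t 10.25 tcp [0.5164 0.1603 0.0534] yaw 0.0418 nut in tool xy [ 0.0907 -0.0001] F [-7.9  0.4  1.6] M [0.16 1.2  0.05] grip 0.017004757439211274 44.99155819416046 tilt [-0.0013  0.0002]
```

Seated against the jaw bottom. Relieve slightly and lower onto the disc.

Call:
{"op": "move_arm", "data": {
  "targets": [
    [[-0.006,0,0.01,0,0,0],[0,0,0.01,0,0,0],[0,0,0,0,0,0]]
  ]
}}

```text
t: 10.55
ee_pos: [0.5162, 0.1603, 0.0504]
tool_rot: [1.0, 0.021, -0.001, 0.0]
ft_force: [-5.0, -0.7, -2.7]
opening: 0.0175
gripper_force: 45.0
```

```bash
python3 -c "from h import *;rel()"
```

```text
t 10.55 tcp [0.5162 0.1603 0.0504] yaw 0.0418 nut in tool xy [ 0.0909 -0.0001] F [-5.  -0.7 -2.7] M [-0.02  0.87 -0.03] grip 0.01748028756880215 44.99217689037323 tilt [-0.0005  0.0001]
```

Call:
{"op": "move_arm", "data": {
  "targets": [
    [[0,0,0.008,0,0,0],[0,0,0,0,0,0]]
  ]
}}

```text
t: 10.75
ee_pos: [0.5162, 0.1604, 0.0493]
tool_rot: [1.0, 0.021, -0.0, 0.0]
ft_force: [-4.7, -0.1, -0.5]
opening: 0.0175
gripper_force: 45.0
```

```bash
python3 -c "from h import *;rel()"
```

```text
t 10.75 tcp [0.5162 0.1604 0.0493] yaw 0.0418 nut in tool xy [ 0.0908 -0.0001] F [-4.7 -0.1 -0.5] M [0.05 0.96 0.02] grip 0.01751424241206698 44.99259173870087 tilt [-0.0005  0.0001]
```

```bash
python3 - <<'E'
from h import *
e,y=rel()
P=env.camera_params("wrist");a=env.camera("wrist")
g=cv2.GaussianBlur(a,(0,0),1).mean(2)
pts=[]
for r in range(5,215,3):
    row=g[r]; i=np.where((row[330:510]>125)&(row[331:511]<=125))[0]
    if len(i): k=330+i[-1]; pts.append(ray("wrist",(k+.5,r),.045,P)[:2])
pts=np.array(pts);f=np.polyfit(pts[:,0],pts[:,1],1)
for _ in range(5):
    res=pts[:,1]-np.polyval(f,pts[:,0]);pts=pts[abs(res)<max(.0015,np.std(res))];f=np.polyfit(pts[:,0],pts[:,1],1)
print(len(pts),"edge yaw",np.arctan(f[0]),"dist",(np.polyval(f,.607)-.1642)*np.cos(np.arctan(f[0])),"expect -.120",np.std(pts[:,1]-np.polyval(f,pts[:,0])))
E
```

```text
t 10.75 tcp [0.5162 0.1604 0.0493] yaw 0.0418 nut in tool xy [ 0.0908 -0.0001] F [-4.7 -0.1 -0.5] M [0.05 0.96 0.02] grip 0.01751424241206698 44.99259173870087 tilt [-0.0005  0.0001]
70 edge yaw -0.23274831226010184 dist -0.117731264977381 expect -.120 0.00016498520253029736
```

Call:
{"op": "move_arm", "data": {
  "targets": [
    [[0.001,0.0628,0,0,0,-0.0662],[0.0033,0.0628,0,0,0,-0.0662],[0.0033,0.0628,0,0,0,-0.0662],[0.0033,0.0628,0,0,0,-0.0662],[0,0,0,0,0,0]]
  ]
}}

```text
t: 11.3
ee_pos: [0.5259, 0.1235, 0.0495]
tool_rot: [0.974, 0.227, -0.0, -0.0]
ft_force: [-2.5, 1.0, -2.6]
opening: 0.0177
gripper_force: 45.0
```

```bash
python3 -c "from h import *;rel()"
```

```text
t 11.3 tcp [0.5259 0.1235 0.0495] yaw 0.4585 nut in tool xy [ 0.0908 -0.0006] F [-2.5  1.  -2.6] M [0.02 0.52 0.07] grip 0.017694832734506415 44.98821437358856 tilt [-0. -0.]
```

Call:
{"op": "move_arm", "data": {
  "targets": [
    [[0.0033,0.0628,0,0,0,-0.0662],[0.0033,0.0628,0,0,0,-0.0662],[0.0033,0.0628,0,0,0,-0.0662],[0.0033,0.0628,0,0,0,-0.0662],[0,0,0,0,0,0]]
  ]
}}

```text
t: 11.8
ee_pos: [0.5492, 0.094, 0.0494]
tool_rot: [0.906, 0.423, -0.0, 0.0]
ft_force: [-1.9, -5.8, -2.8]
opening: 0.0175
gripper_force: 45.0
```

```bash
cat >> h.py <<'E'
def top_rect(cam,a,P,z,c=(.607,.1642),w=.09,N=600):
    q=[(w,w),(w,-w),(-w,-w),(-w,w)]; src=np.float32([proj(cam,[c[0]+i,c[1]+j,z],P) for i,j in q])
    return cv2.warpPerspective(a,cv2.getPerspectiveTransform(src,np.float32([[0,0],[N,0],[N,N],[0,N]])),(N,N),flags=cv2.INTER_CUBIC)
E
python3 - <<'E'
from h import *
rel()
P=env.camera_params("wrist");a=env.camera("wrist");np.save("w7.npy",a);np.save("P7.npy",P,allow_pickle=True);save(np.hstack([cv2.resize(a,(533,400)),cv2.resize(top_rect("wrist",a,P,.046),(267,267))[:267].repeat(1,0) if 0 else cv2.copyMakeBorder(cv2.resize(top_rect("wrist",a,P,.046),(267,267)),0,133,0,0,cv2.BORDER_CONSTANT)]),"w7.png")
E
```

```text
t 11.8 tcp [0.5492 0.094  0.0494] yaw 0.8732 nut in tool xy [ 0.0909 -0.0008] F [-1.9 -5.8 -2.8] M [-1.06  0.28 -0.19] grip 0.017510394559889335 45.00325083732605 tilt [-0.0001  0.0002]
```

View pics/w7.png

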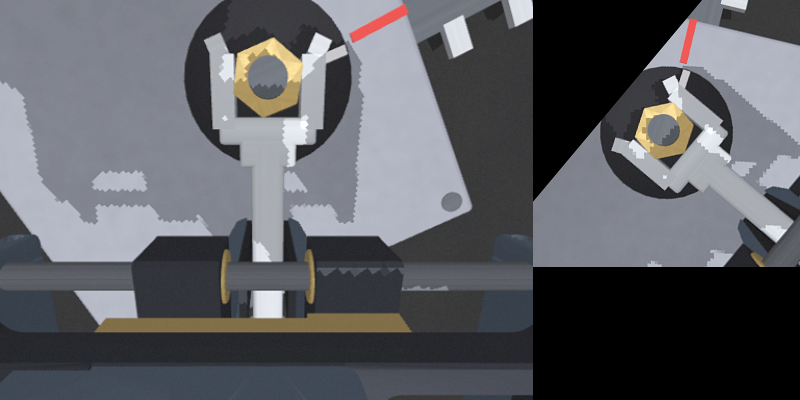

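The lines nearly meet: red from (350,40) to (407,10), white end at (337,53). Measuring the rest.

```bash
cat > ang.py <<'E'
from h import *
def ang(a,P,out=None):
    N=1200;c=np.array([.607,.1642]);w=.09
    R=top_rect("wrist",a,P,.0455,c,w,N).astype(int)
    V,U=np.mgrid[:N,:N];X=c[0]+w-V*2*w/N;Y=c[1]+w-U*2*w/N
    # disc centre refit
    g=R.mean(2);pts=[]
    for th in np.linspace(0,2*np.pi,360,endpoint=False):
        rr=np.arange(.040,.050,.0002);u=((w-rr*np.sin(th))*N/(2*w)).astype(int);v=((w-rr*np.cos(th))*N/(2*w)).astype(int);p=g[v,u]
        if p.min()>10 and p[:5].mean()<75 and p[-5:].mean()>100: i=np.diff(p).argmax();pts.append(c+rr[i]*np.array([np.cos(th),np.sin(th)]))
    pts=np.array(pts)
    from scipy.optimize import least_squares
    f=least_squares(lambda q:np.hypot(*(pts-q[:2]).T)-q[2],[*c,.045],loss="soft_l1",f_scale=.0004).x
    print("disc",len(pts),np.round(f,4))
    C=f[:2];r=np.hypot(X-C[0],Y-C[1]);t=np.arctan2(Y-C[1],X-C[0])
    red=(R[...,0]-R[...,1]>60)&(r>.047)&(r<.08);wh=(R.min(2)>120)&(np.ptp(R,2)<40)&(r>.033)&(r<.0425)&(abs(t+.233)<.22)
    for n,m in(("red",red),("white",wh)):
        W=np.stack([X[m],Y[m]],1)
        if len(W)<30:print(n,len(W));continue
        d=np.linalg.eigh(np.cov((W-W.mean(0)).T))[1][:,1]
        print(n,len(W),"mean yaw %.4f dir %.4f"%(np.arctan2(*(W.mean(0)-C)[::-1]),np.arctan(d[1]/d[0])),W.mean(0), "r",r[m].min(),r[m].max())
E
python3 - <<'E'
from ang import *
a=np.load("w7.npy");P=np.load("P7.npy",allow_pickle=True).item();ang(a,P)
E
```

```text
disc 219 [0.6077 0.1643 0.0447]
red 6997 mean yaw -0.2323 dir -0.2342 [0.66974225 0.14961255] r 0.04852472079074398 0.0790545329484153
white 3816 mean yaw -0.2353 dir -1.4023 [0.64325527 0.15576258] r 0.033004458279510686 0.04249211788304759
```

```bash
python3 - <<'E'
from ang import *
a=np.load("w7.npy");P=np.load("P7.npy",allow_pickle=True).item()
C=np.array([.6077,.1643]);g=a.mean(2).astype(np.float32)
for r in(.034,.036,.038,.039,.040,.041,.042,.043):
    th=np.arange(-.42,-.05,.02);q=np.float32([proj("wrist",[C[0]+r*np.cos(t),C[1]+r*np.sin(t),.046],P) for t in th])
    print(r,cv2.remap(g,q[:,0].reshape(1,-1),q[:,1].reshape(1,-1),cv2.INTER_LINEAR)[0].astype(int))
print(np.round(th,2))
E
```

```text
0.034 [ 42  82 188 203 203 202 202 201 198 194 231 234 232 231 230 230 231 231
 231]
0.036 [ 44  57 178 203 201 202 202 202 204  94  80 195 235 230 231 232 232 232
 234]
0.038 [ 45  48 167 205 201 201 201 202 201  49  45  40  54 172 235 238 185  90
  57]
0.039 [ 44  45 152 204 202 201 201 202 188  59  44  45  40  74 154  62  54  57
  59]
0.04 [ 42  41 120 205 201 201 202 203 186  56  43  42  45  57  59  56  60  60
  60]
0.041 [ 44  42 125 206 201 201 201 202 190  38  49  59  59  59  59  58  60  57
  61]
0.042 [ 42  37 117 205 201 201 201 203 195  35  47  58  59  59  57  60  59  58
  59]
0.043 [ 40  40  90 205 203 203 202 204 162  38  44  54  57  58  58  58  57  61
  59]
[-0.42 -0.4  -0.38 -0.36 -0.34 -0.32 -0.3  -0.28 -0.26 -0.24 -0.22 -0.2
 -0.18 -0.16 -0.14 -0.12 -0.1  -0.08 -0.06]
```

White sits at −0.315, red at −0.233: 0.08 rad more.

Call:
{"op": "move_arm", "data": {
  "targets": [
    [[0.001,0.0242,0,0,0,-0.0255],[0.001,0.0242,0,0,0,-0.0255],[0,0,0,0,0,0]]
  ]
}}

```text
t: 12.15
ee_pos: [0.5547, 0.0899, 0.0494]
tool_rot: [0.889, 0.458, -0.0, 0.0]
ft_force: [-1.8, -8.4, -2.9]
opening: 0.018
gripper_force: 45.1
```

```bash
cat > w.py <<'E'
from ang import *
rel()
P=env.camera_params("wrist");a=env.camera("wrist");np.save("w8.npy",a);ang(a,P)
C=np.array([.6077,.1643]);g=a.mean(2).astype(np.float32);th=np.arange(-.5,.1,.004)
for r in(.040,.041,.042,.043):
    q=np.float32([proj("wrist",[C[0]+r*np.cos(t),C[1]+r*np.sin(t),.046],P) for t in th])
    b=cv2.remap(g,q[:,0].reshape(1,-1),q[:,1].reshape(1,-1),cv2.INTER_LINEAR)[0]>115
    i=np.where(np.diff(b.astype(int)))[0];print(r,np.round(th[i],3))
E
python3 w.py
```

```text
t 12.15 tcp [0.5547 0.0899 0.0494] yaw 0.9512 nut in tool xy [ 0.0909 -0.0006] F [-1.8 -8.4 -2.9] M [-1.54  0.43 -0.46] grip 0.0179996136768424 45.0509512424469 tilt [-0.0003  0.0002]
disc 219 [0.6077 0.1643 0.0447]
red 6988 mean yaw -0.2324 dir -0.2342 [0.669818 0.149623] r 0.0485481521244838 0.07912546303386996
white 3330 mean yaw -0.1912 dir -1.2470 [0.64389829 0.15731874] r 0.03300272182231263 0.04249562855386835
0.04 [-0.316 -0.184]
0.041 [-0.312 -0.184]
0.042 [-0.312 -0.188]
0.043 [-0.312 -0.188]
```

Call:
{"op": "move_arm", "data": {
  "targets": [
    [[0,0.012,0,0,0,-0.0127],[0,0,0,0,0,0]]
  ]
}}

```text
t: 12.4
ee_pos: [0.556, 0.0889, 0.0494]
tool_rot: [0.885, 0.466, -0.0, 0.0]
ft_force: [-2.0, -8.4, -3.4]
opening: 0.0173
gripper_force: 45.1
```

```bash
python3 w.py
```

```text
t 12.4 tcp [0.556  0.0889 0.0494] yaw 0.9704 nut in tool xy [ 0.0909 -0.0004] F [-2.  -8.4 -3.4] M [-1.68  0.45 -0.56] grip 0.017339712603903563 45.07027208805084 tilt [-0.0003  0.0002]
disc 218 [0.6077 0.1643 0.0447]
red 6988 mean yaw -0.2316 dir -0.2337 [0.66983169 0.1496388 ] r 0.04857117249862862 0.07909531966539021
white 3200 mean yaw -0.1810 dir -1.1580 [0.64402314 0.15764242] r 0.03300177745717577 0.042498719723865284
0.04 [-0.296 -0.168]
0.041 [-0.3   -0.168]
0.042 [-0.296 -0.168]
0.043 [-0.292 -0.172]
```

White now at −0.232, red −0.232. Relieve the load, then release.

Call:
{"op": "move_arm", "data": {
  "targets": [
    [[-0.002,-0.024,0.004,0,0,0.025],[0,0,0,0,0,0]]
  ]
}}

```text
t: 12.65
ee_pos: [0.5531, 0.091, 0.049]
tool_rot: [0.894, 0.448, 0.0, 0.0]
ft_force: [-1.6, -8.2, -0.3]
opening: 0.0173
gripper_force: 45.0
```

```bash
python3 w.py
```

```text
t 12.65 tcp [0.5531 0.091  0.049 ] yaw 0.9296 nut in tool xy [ 0.0909 -0.0006] F [-1.6 -8.2 -0.3] M [-1.54  0.23 -0.39] grip 0.01729526332621639 45.03616690635681 tilt [0.0002 0.0004]
disc 219 [0.6077 0.1643 0.0447]
red 7003 mean yaw -0.2321 dir -0.2344 [0.66978917 0.14966945] r 0.04851281228329593 0.07909211523056303
white 3352 mean yaw -0.1805 dir -1.1333 [0.64403143 0.15771689] r 0.03300110446263937 0.04249653640469977
0.04 [-0.3   -0.168]
0.041 [-0.296 -0.168]
0.042 [-0.296 -0.172]
0.043 [-0.292 -0.172]
```

Call:
{"op": "move_arm", "data": {
  "targets": [
    [[-0.006,-0.012,0,0,0,0.0127],[0,0,0,0,0,0]]
  ]
}}

```text
t: 12.9
ee_pos: [0.5515, 0.0917, 0.0492]
tool_rot: [0.898, 0.44, 0.001, 0.0]
ft_force: [2.5, -2.7, -2.4]
opening: 0.0176
gripper_force: 45.0
```

```bash
python3 w.py
```

```text
t 12.9 tcp [0.5515 0.0917 0.0492] yaw 0.9114 nut in tool xy [ 0.0913 -0.0006] F [ 2.5 -2.7 -2.4] M [-0.63 -0.35 -0.37] grip 0.017648874462318977 45.02157211303711 tilt [0.0007 0.0003]
disc 215 [0.6077 0.1643 0.0447]
red 7033 mean yaw -0.2316 dir -0.2337 [0.66976656 0.14967301] r 0.04849301743478373 0.07904551955752434
white 3333 mean yaw -0.1827 dir -1.0685 [0.64400806 0.15760419] r 0.03300070226483861 0.04249914833672276
0.04 [-0.296 -0.164]
0.041 [-0.296 -0.168]
0.042 [-0.296 -0.168]
0.043 [-0.292 -0.172]
```

Call:
{"op": "move_arm", "data": {
  "targets": [
    [[0,0,0.004,0,0,0],[0,0,0,0,0,0]]
  ]
}}

```text
t: 13.15
ee_pos: [0.5516, 0.0915, 0.0486]
tool_rot: [0.897, 0.441, 0.001, 0.0]
ft_force: [3.0, -1.9, -1.0]
opening: 0.0177
gripper_force: 45.0
```

Call:
{"op": "move_arm", "data": {
  "targets": [
    [[0,0,0,0,0,0],[0,0,0,0,0,0],[0,0,0,0,0,0],[0,0,0,0,0,0],[0,0,0,0,0,0]]
  ],
  "hand": 0.2
}}

```text
t: 13.65
ee_pos: [0.5509, 0.0914, 0.0483]
tool_rot: [0.897, 0.442, -0.0, -0.0]
ft_force: [0.2, -0.5, 0.3]
opening: 0.0538
gripper_force: 0.0
```

Call:
{"op": "move_arm", "data": {
  "targets": [
    [[0,0,-0.05,0,0,0],[0,0,-0.1,0,0,0],[0,0,-0.2,0,0,0],[0,0,-0.3,0,0,0],[0,0,-0.3,0,0,0],[0,0,0,0,0,0],[0,0,0,0,0,0]]
  ]
}}

```text
t: 14.35
ee_pos: [0.5516, 0.0915, 0.1929]
tool_rot: [0.897, 0.441, 0.002, 0.001]
ft_force: [-0.1, 0.1, -0.1]
opening: 0.0549
gripper_force: 0.0
```

```bash
python3 w.py; python3 - <<'E'
from h import *
a=np.load("w8.npy");P=env.camera_params("wrist");save(np.hstack([cv2.resize(a,(400,300),interpolation=cv2.INTER_AREA),top_rect("wrist",a,P,.059,N=300)]),"w9.png")
E
```

```text
t 14.35 tcp [0.5516 0.0915 0.1929] yaw 0.9145 nut in tool xy [ 0.0914 -0.0005] F [-0.1  0.1 -0.1] M [-0.01 -0.03 -0.03] grip 0.05494054785166881 0.0 tilt [0.0015 0.0005]
disc 284 [0.6075 0.1643 0.0445]
red 7034 mean yaw -0.2336 dir -0.2333 [0.66944126 0.1495522 ] r 0.04832706407390823 0.07906304706206196
white 3197 mean yaw -0.2076 dir -0.8923 [0.64371828 0.1566635 ] r 0.03300107442050331 0.042495688776992564
0.04 [-0.316 -0.16 ]
0.041 [-0.316 -0.164]
0.042 [-0.312 -0.168]
0.043 [-0.312 -0.164]
```

View pics/w9.png

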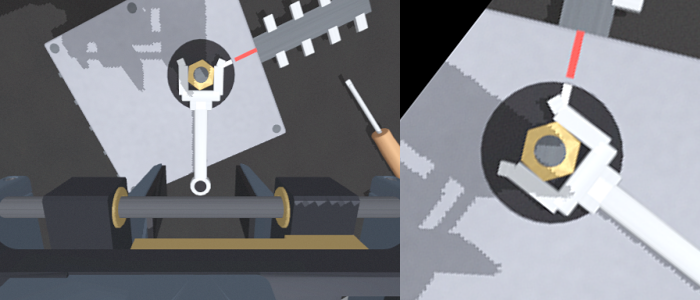

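The picture shows the spanner on the nut, lying flat on the disc, with white and red in line (within about 0.01 rad). The gripper is clear, so I'm handing in.

```bash
python3 -c "from plant import env;print(env.finish_job())"
```

```text
the job is handed in; nothing more can be done
None
```

The 32 mm spanner lies flat and fully on the front gearcase's nut, the white line meets the red to within about 0.01 rad by wrist camera, and the job was handed in at about 14.5 s; the judge's verdict was not shown.

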